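# Rack the microscope objectives by length under the sloping cover

## Task

Put the four microscope objectives back into the wells of their black rack in order of length, the shortest at the low post and rising to the tallest at the high post, so that the sloping dust cover can go over them later. Each must stand upright, lens up, down on the floor of its own well; set them down gently without dropping or tipping any, and leave the other small things among them where they are.

Things in the scene. Friction and masses are not known exactly. Their poses are not given: they have to be found in the camera images.
- objective_40: microscope objective, the shortest of four: upright steel cylinder on a black screw cap, 40 mm tall over all, lens up. Origin: centre of its underside; z up along its axis. Round, so its yaw does not matter. Cap 28 mm across from 0 to 9 mm height, then a straight barrel 30 mm across up to 26 mm (grip it here, from above), then a nose that tapers to 24 mm across at the top. 0.09 to 0.18 kg
- objective_52: microscope objective, the second shortest: upright steel cylinder on a black screw cap, 52 mm tall over all, lens up. Origin: centre of its underside; z up along its axis. Round, so its yaw does not matter. Cap 28 mm across from 0 to 9 mm height, then a straight barrel 30 mm across up to 38 mm (grip it here, from above), then a nose that tapers to 21 mm across at the top. 0.09 to 0.18 kg
- objective_64: microscope objective, the second tallest: upright steel cylinder on a black screw cap, 64 mm tall over all, lens up. Origin: centre of its underside; z up along its axis. Round, so its yaw does not matter. Cap 28 mm across from 0 to 9 mm height, then a straight barrel 30 mm across up to 50 mm (grip it here, from above), then a nose that tapers to 17 mm across at the top. 0.09 to 0.18 kg
- objective_76: microscope objective, the tallest: upright steel cylinder on a black screw cap, 76 mm tall over all, lens up. Origin: centre of its underside; z up along its axis. Round, so its yaw does not matter. Cap 28 mm across from 0 to 9 mm height, then a straight barrel 30 mm across up to 62 mm (grip it here, from above), then a nose that tapers to 13 mm across at the top. 0.09 to 0.18 kg
- rack: fixed black block 62 x 252 x 20 mm, origin centre of its underside on the worktop, z up. Four equal round wells in a row along its y axis, at y = -78, -26, 26, 78 mm, x = 0: each 42 mm across (wider than an objective's foot), 12 mm deep, grey felt floor 8 mm above the worktop. Fingers that close along its x axis (across the row) clear the neighbours and posts
- low_post: the low one of the two steel posts for the sloping cover, one at each end of the rack's row, 36 mm beyond the centre of the end well; which end has which post varies. Fixed, 13 mm thick, 28 mm tall. Origin: centre of its foot on the rack's top, 20 mm above the worktop
- high_post: the high one of the two posts, at the other end of the row, also 36 mm beyond the centre of its end well. Fixed, 13 mm thick, 56 mm tall, so its top is 77 mm above the worktop. Origin: centre of its foot on the rack's top
- black_mount: bystander: loose black resin specimen mount, a low cylinder 30 mm across, 18 mm high, among or beside the objectives. Origin: centre of its underside
- grey_mount: bystander: the same in grey, 30 mm across, 18 mm high. Origin: centre of its underside
- screw_cap: bystander: loose blue screw cap lying open side up, 42 mm across, 19 mm high. Origin: centre of its underside
There are look-alikes about, which are no part of the job. Leave any purple look-alike of the objective_76 alone. Leave any green look-alike of the objective_40 alone.

How it is judged:
By the outcome, as a careful person would: the job done as asked, in the order asked, and still so for the second after the job is handed in, with the robot touching nothing.
It also fails if it takes over 88 s, if anything falls off the work surface, if the arm or the gripper's body presses on something with over 40 N, if the wrist force passes 120 N, or if a joint passes its speed limit or range.

## Robot

A 6-joint arm with a two-finger parallel gripper is mounted at the origin on a cart in front of the work surface, level with it; the furniture and walls round the work are solid. World frame = base frame: x ahead of the robot, y to its left, z up, the work surface at z = 0. Lengths are in m, angles in rad, forces in N, time in s.
With the tool pointing down it reaches from about 0.325 to 0.875 m from the base axis. Payload 4.4 kg.
Tool frame: the origin (TCP) lies at the very end of the fingers, on their centre line; the grasp point (between the pads) lies 19 mm behind it (r.grip_depth is the distance from the TCP to the grasp point, in m); z points along the fingers, y is the line along which they close (so a half turn about z gives the same grasp; the last joint's range is limited). The gripper opens to 85 mm and grips with 20 to 120 N. Pads are 22 mm wide; open, the fingers measure 114 mm over their backs; the gripper's body (76 mm by 85 mm) begins 54 mm behind the grasp point. The pads swing forward as they close: fully open they stand 13 mm farther back than shut.
Start: joints at [-1.312, 0.207, 1.542, -0, 1.393, -0.15], TCP at [0.229, -0.528, 0.231] pointing down, gripper open.
Joint ranges: [-2.73, 2.73], [-0.86, 2.22], [0.23, 2.46], [-1.11, 4.25], [0.08, 2.63], [-2.82, 2.82]. Speed limits (rad/s): [2.79, 2.79, 3.14, 3.14, 3.14, 3.14].

## Interface

Orientations are given as a rotation vector (axis times angle).
In Python, from plant import r gives the robot as it stands.
- The arm moves only by the shell command python3 -m handwheel 'ROWS' [FORCE]. ROWS is JSON, one flat list of numbers, 5 for each row, row after row: the closure, from 0 (fully open) to 1 (shut), then the shift along the tool's x, y, z in units of 0.3 m (1.0 is 0.3 m), then the turn about the tool's z in units of pi rad (1.0 is pi rad). A call has 1 to 12 rows; each row shifts and turns the commanded pose from where the row before left it, along the tool's axes as they then stand; what a row does not reach is not made up. A row lasts 1/12 s, in which the tool goes at most 41.7 mm and 7.16 degrees, less where a joint would pass 70% of its speed; a pose out of reach is approached as far as the arm can. A call with a number of a shift or a turn outside -1 to 1 is refused whole. A call with a gripper value outside its range is refused whole. The fingers move at their own pace and stop on an object; FORCE is the grip in N (left out, the last holds). Time passes only in rows, so rows that do not move let the fingers close. It gives the time, the measured TCP pose, the force, the opening and the grip force at its end, in the units of the state.
- r.state(): the state, without advancing time (a new reading comes with each control period).
- r.read_camera(name): name is "side" or "top"; returns a dict with "frame" (480x640x3 uint8, blue, green, red), "z_map" (480x640 float32, m along the optical axis (not along the pixel's ray), 0 where there is no reading), "fx", "fy", "cx", "cy" (pixels), "rvec" (rotation vector, rad) and "tvec" (3), from world to camera coordinates, as OpenCV has them. Camera axes: x right, y down, z forward; pixel columns grow to the right and rows downward; lengths in m; the calibration is good to about 2 mm. A picture is of the moment at which its call begins.
- r.job_done(): hands the job in; it is judged then, once.
The state is a dict: "time_s": time; "joint_pos": joint angles; "joint_velocities": joint speeds; "joint_efforts": joint torques, N m; "tcp_pos": TCP position; "tool_rot": TCP orientation; "ft_force": force on the tool from outside, world axes, zero at the start; "ft_torque": the same for the moment, N m; "width": finger opening in m; "grip_force": force on a finger pad.
Only numpy, scipy, OpenCV 4.12 (cv2) and the standard library are available. Lean on these libraries where they do the work, as an engineer would, in place of code of your own. Each camera call takes 0.05 s, during which the arm holds its last target. There are 200 camera calls.

## Working session

There is one attempt and no reset: what is moved stays moved. The work goes in short steps, Python scripts to look and compute and a shell command to move; the robot and the scene stay as the last step left them, time stands still between calls to the robot, and variables do not carry over. Pictures are saved under pics/ and viewed, at most 14 in all, crops included, and the job is handed in when it is done.

```bash
mkdir -p pics; ls
python3 - <<'E'
from plant import r
import cv2,pickle
d={}
for n in("top","side"):
    c=r.read_camera(n);d[n]=c;cv2.imwrite(f"pics/{n}0.png",c["frame"])
    print(n,c["fx"],c["cx"],c["cy"],c["rvec"],c["tvec"])
pickle.dump(d,open("c0.pkl","wb"))
s=r.state();print(s["time_s"],s["tcp_pos"],s["tool_rot"],s["width"])
E
```

```text
pics
top 556.4882637746988 313.0540395374124 245.33217969329766 [ 2.11052907 -2.12783949  0.16017034] [0.25598173 0.59841098 1.17448527]
side 438.67334531455174 317.14379443246116 234.08724448840792 [ 0.7967115  -2.53322251  1.11622065] [0.63282852 0.13370819 0.82333628]
0.1 [ 0.22838768 -0.526948    0.23020825] [-3.07416118e+00 -6.37172607e-01  1.15015681e-04] 0.08561748499747425
```

View pics/top0.png

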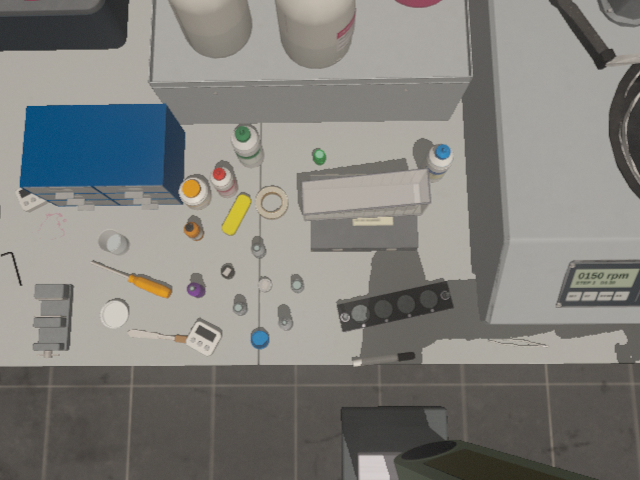

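View pics/side0.png

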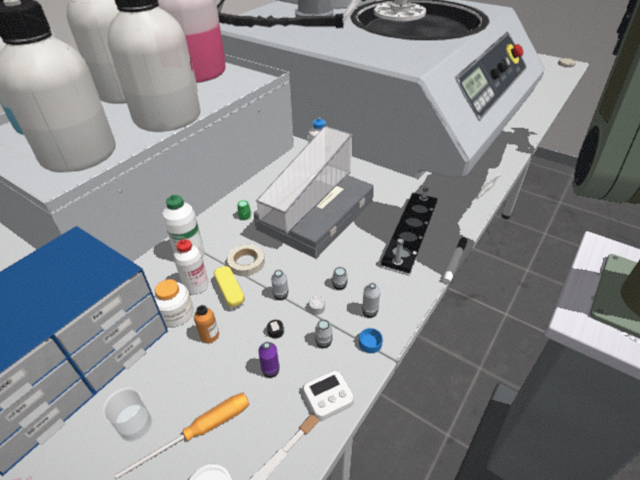

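```bash
cat > h.py <<'E'
import numpy as np,cv2,pickle
def Rt(c): return cv2.Rodrigues(np.array(c["rvec"],float))[0],np.array(c["tvec"],float)
def ray(c,u,v):
    R,t=Rt(c);return -R.T@t,R.T@np.array([(u-c["cx"])/c["fx"],(v-c["cy"])/c["fy"],1.])
def onplane(c,u,v,z):
    o,d=ray(c,u,v);return o+d*(z-o[2])/d[2]
def tri(c1,p1,c2,p2):
    o1,d1=ray(c1,*p1);o2,d2=ray(c2,*p2)
    s=np.linalg.lstsq(np.c_[d1,-d2],o2-o1,rcond=None)[0]
    a,b=o1+s[0]*d1,o2+s[1]*d2;return (a+b)/2,np.linalg.norm(a-b)
def cloud(c):
    R,t=Rt(c);z=c["z_map"];v,u=np.indices(z.shape)
    P=np.stack([(u-c["cx"])/c["fx"]*z,(v-c["cy"])/c["fy"]*z,z],-1)
    W=(P-t)@R;W[z==0]=np.nan;return W
def proj(c,p): return cv2.projectPoints(np.array(p,float).reshape(-1,3),np.array(c["rvec"],float),np.array(c["tvec"],float),np.array([[c["fx"],0,c["cx"]],[0,c["fy"],c["cy"]],[0,0,1.]]),None)[0][:,0]
E
python3 - <<'E'
from h import *
d=pickle.load(open("c0.pkl","rb"));T,S=d["top"],d["side"]
a=cv2.resize(T["frame"][230:355,180:460],None,fx=2.85,fy=2.85,interpolation=cv2.INTER_CUBIC);cv2.imwrite("pics/topc.png",a)
a=cv2.resize(S["frame"][180:380,235:450],None,fx=3,fy=3,interpolation=cv2.INTER_CUBIC);cv2.imwrite("pics/sidec.png",a[:600])
W=cloud(T)
z=W[...,2]
for n,(u,v) in dict(o1=(258,247),o2=(297,284),o3=(285,322),o4=(239,308),bm=(228,271),gm=(265,284),cap=(260,339),purp=(195,290),green=(319,157)).items():
    w=W[v-13:v+14,u-13:u+14].reshape(-1,3);w=w[w[:,2]>.008]
    hi=w[w[:,2]>np.nanmax(w[:,2])-.006]
    print(n,len(w),np.round(w.max(0)*1e3),np.round(hi.mean(0)*1e3,1), onplane(T,u,v,.03).round(3))
for q in[(345,316),(447,291),(360,313),(428,299)]: print(q,onplane(T,*q,.02).round(3),W[q[1],q[0]].round(3))
E
```

```text
o1 184 [608. 390.  68.] [594.  374.2  63.9] [0.602 0.376 0.03 ]
o2 150 [530. 303.  44.] [515.5 287.7  40.5] [0.518 0.288 0.03 ]
o3 179 [446. 327.  80.] [431.3 312.6  76.2] [0.434 0.315 0.03 ]
o4 171 [480. 429.  55.] [465.6 415.4  51.8] [0.465 0.417 0.03 ]
bm 145 [562. 462.  23.] [549.  445.8  19.1] [0.548 0.443 0.03 ]
gm 140 [531. 375.  23.] [517.1 360.5  19.2] [0.518 0.36  0.03 ]
cap 73 [415. 391.  24.] [395.9 375.1  20. ] [0.397 0.37  0.03 ]
purp 220 [519. 527.  80.] [505.8 513.1  75.9] [0.506 0.516 0.03 ]
green 158 [828. 249.  45.] [814.3 235.7  41. ] [0.813 0.237 0.03 ]
(345, 316) [0.447 0.182 0.02 ] [0.444 0.184 0.076]
(447, 291) [ 0.5   -0.046  0.02 ] [ 0.501 -0.047  0.018]
(360, 313) [0.453 0.148 0.02 ] [0.453 0.148 0.013]
(428, 299) [ 0.483 -0.003  0.02 ] [ 0.484 -0.005  0.011]
```

View pics/topc.png

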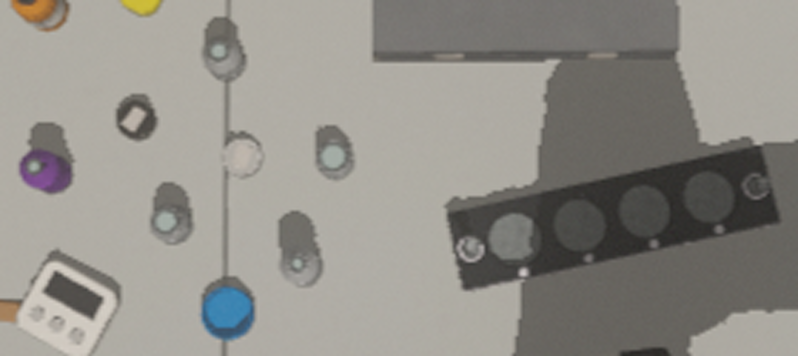

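View pics/sidec.png

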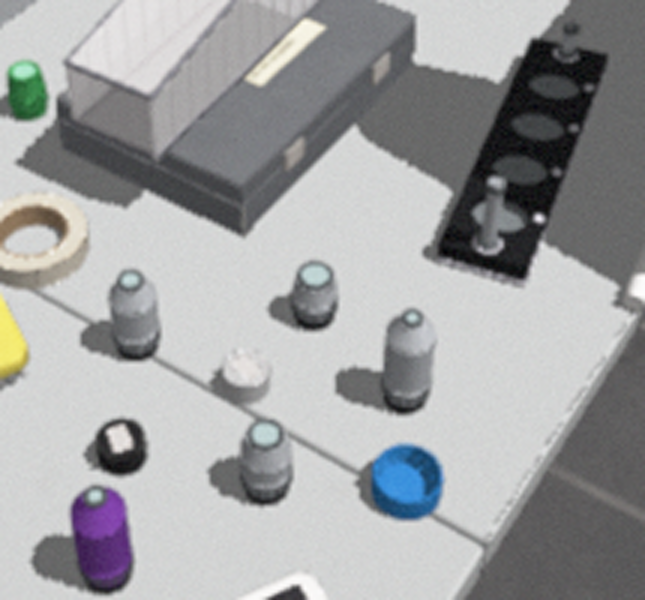

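Choice: 64 mm = top px (258,247), 40 = (297,284), 76 = (285,322), 52 = (239,308). Look-alikes to leave are the purple (195,290) and green (319,157). Also not wanted: black mount (228,271), grey mount (265,284), cap (260,339). The crops confirm this. The high post is at the rack's left (+y) end, top px (345,316).

Run:
```python
from h import *
d=pickle.load(open("c0.pkl","rb"));T,S=d["top"],d["side"]
def lens(c,p,w=14):
    u,v=int(p[0]),int(p[1]);f=c["frame"][v-w:v+w+1,u-w:u+w+1].astype(int)
    m=((f[...,1]-f[...,2])>12).astype(np.uint8)
    n,l,st,ce=cv2.connectedComponentsWithStats(m)
    if n<2: return None
    k=1+np.argmax(st[1:,4]);return ce[k]+[u-w,v-w],st[k,4]
ws={64:((258,247),(279,274)),40:((297,284),(340,271)),76:((285,320),(372,286)),52:((239,306),(323,324))}
for k,(a,b) in ws.items():
    A,B=lens(T,a),lens(S,b)
    if A is None or B is None: print(k,A,B);continue
    P,e=tri(T,A[0],S,B[0]);print(k,A,B,(P*1e3).round(1),"gap",round(e*1e3,1),"top@h",(onplane(T,*A[0],k/1e3)*1e3).round(1),"side@h",(onplane(S,*B[0],k/1e3)*1e3).round(1))
# wells: brighter felt discs inside dark rack; rack mask by darkness
for n,c,box in(("top",T,(330,275,460,335)),("side",S,(380,188,442,276))):
    x0,y0,x1,y1=box;g=cv2.cvtColor(c["frame"],cv2.COLOR_BGR2GRAY)[y0:y1,x0:x1]
    print(n,np.percentile(g,[5,20,40,60,80]))
    m=cv2.morphologyEx((g<58).astype(np.uint8),cv2.MORPH_CLOSE,np.ones((3,3)))
    cs,h=cv2.findContours(m,cv2.RETR_CCOMP,cv2.CHAIN_APPROX_NONE)
    for q,hh in zip(cs,h[0]):
        a=cv2.contourArea(q)
        if a<40: continue
        if hh[3]<0:
            b=cv2.boxPoints(cv2.minAreaRect(q))+[x0,y0]
            print("outer",a,[ (onplane(c,*p,.02)[:2]*1e3).round(1).tolist() for p in b])
        else:
            (u,v),ax,_=cv2.fitEllipse(q);u+=x0;v+=y0
            print("hole",a,round(u,1),round(v,1),ax,[(onplane(c,u,v,z)[:2]*1e3).round(1).tolist() for z in(.008,.014,.02)])
    cv2.imwrite(f"pics/m_{n}.png",cv2.resize(m*255,None,fx=4,fy=4))
```

```text
64 None (array([277.91666667, 272.75      ]), np.int32(24))
40 None (array([339.69811321, 271.0754717 ]), np.int32(53))
76 None (array([372.11111111, 285.22222222]), np.int32(9))
52 None (array([323.13207547, 324.01886792]), np.int32(53))
top [ 48.  65.  99. 101. 127.]
outer 1986.5 [[483.2, 145.5], [523.5, -46.5], [464.0, -56.6], [424.2, 133.9]]
hole 297.5 382.6 308.5 (19.0111083984375, 20.043724060058594) [[463.2, 96.9], [462.8, 97.5], [462.4, 98.1]]
hole 288.0 405.5 303.6 (18.721227645874023, 19.701129913330078) [[473.9, 45.2], [473.5, 46.1], [473.1, 46.9]]
hole 278.0 428.2 298.6 (18.355932235717773, 19.471771240234375) [[484.6, -5.9], [484.2, -4.9], [483.7, -3.8]]
side [ 17.75  32.    91.   104.   138.  ]
outer 2068.5 [[470.4, 214.1], [534.8, -56.4], [457.5, -51.5], [408.1, 210.4]]
hole 439.0 402.3 247.9 (18.265247344970703, 36.37617492675781) [[457.1, 134.6], [454.8, 140.6], [452.5, 146.6]]
hole 103.0 414.0 222.1 (8.125020980834961, 16.39339828491211) [[474.2, 43.8], [471.8, 50.6], [469.3, 57.4]]
hole 84.5 419.1 208.5 (7.372420787811279, 14.941262245178223) [[486.0, -7.6], [483.4, -0.4], [480.9, 6.9]]
```

```bash
python3 - <<'E'
from h import *
d=pickle.load(open("c0.pkl","rb"));T,S=d["top"],d["side"]
def lens(c,p,w,th):
    u,v=int(p[0]),int(p[1]);f=c["frame"][v-w:v+w+1,u-w:u+w+1].astype(int)
    m=((f[...,1]-f[...,2])>th).astype(np.uint8)
    n,l,st,ce=cv2.connectedComponentsWithStats(m)
    k=1+np.argmax(st[1:,4]);return ce[k]+[u-w,v-w],st[k,4]
ws={64:((258,247),(279,274)),40:((297,284),(340,271)),76:((285,320),(372,286)),52:((239,306),(323,324))}
for k,(a,b) in ws.items():
  for th in(6,9):
    try:
        A,B=lens(T,a,9,th),lens(S,b,14,12)
        P,e=tri(T,A[0],S,B[0]);print(k,th,A[0].round(1),A[1],(P*1e3).round(1),"gap",round(e*1e3,1),"top@h",(onplane(T,*A[0],k/1e3)*1e3).round(1),"side@h",(onplane(S,*B[0],k/1e3)*1e3).round(1))
    except ValueError: print(k,th,'none')
W=cloud(S)
# side cloud: top-of-object points
for k,(a,b) in ws.items():
    u,v=b;w=W[v-8:v+9,u-8:u+9].reshape(-1,3);w=w[w[:,2]>np.nanmax(w[:,2])-.004];print(k,(w.mean(0)*1e3).round(1))
# posts and rack rows
for a,b in(((345,316),(399,241)),((448,291),(426,189))):
    for n,c,p in(("T",T,a),("S",S,b)):
        w=cloud(c)[p[1]-6:p[1]+7,p[0]-6:p[0]+7].reshape(-1,3);w=w[w[:,2]>np.nanmax(w[:,2])-.006];print(n,(w.mean(0)*1e3).round(1),len(w))
E
python3 - <<'E'
from plant import r
from scipy.spatial.transform import Rotation as R
s=r.state();print(R.from_rotvec(s["tool_rot"]).as_matrix().round(3),s["tcp_pos"],r.grip_depth)
E
```

```text
64 6 [256.4 247.5] 11 [596.6 376.5  60. ] gap 1.4 top@h [595.3 375.6  64. ] side@h [594.7 379.5  64. ]
64 9 [256. 249.] 1 [594.  377.6  62.2] gap 3.8 top@h [592.1 376.4  64. ] side@h [594.7 379.5  64. ]
40 6 [296.5 284.7] 50 [516.  289.   36.2] gap 0.8 top@h [515.2 288.6  40. ] side@h [514.5 292.1  40. ]
40 9 [295.3 284. ] 3 [516.2 291.   38.2] gap 1.6 top@h [516.7 291.2  40. ] side@h [514.5 292.1  40. ]
76 6 [284.  322.3] 7 [432.1 313.8  72.4] gap 1.0 top@h [431.5 313.3  76. ] side@h [431.2 316.8  76. ]
76 9 none
52 6 [237.7 307.3] 30 [466.1 417.2  48.3] gap 0.9 top@h [465.5 416.4  52. ] side@h [465.  419.5  52. ]
52 9 [238.  306.3] 3 [467.6 416.5  46.6] gap 0.8 top@h [467.7 415.8  52. ] side@h [465.  419.5  52. ]
64 [594.  378.9  62.4]
40 [513.9 292.4  38. ]
76 [430.5 316.9  74.3]
52 [464.5 419.6  50.6]
T [443.5 181.9  77.4] 16
S [442.8 187.1  74. ] 31
T [490.8 -41.5  52. ] 6
S [489.7 -36.1  45.3] 21
[[ 0.918  0.397 -0.   ]
 [ 0.397 -0.918  0.002]
 [ 0.    -0.002 -1.   ]] [ 0.22838768 -0.526948    0.23020825] 0.0187
```

```bash
cat > go.py <<'E'
import sys,numpy as np
from plant import r
from scipy.spatial.transform import Rotation as R
O={"o76":(431.3,315),"o64":(595,377.3),"o52":(465.3,417.8),"o40":(515,290.2),
"w76":(452,150.5),"w64":(462.7,99),"w52":(473.4,47.6),"w40":(484.2,-3.4),"mid":(400,100)}
s=r.state();M=R.from_rotvec(s["tool_rot"]).as_matrix();p=np.array(s["tcp_pos"])
print("t",round(s["time_s"],2),"tcp mm",(p*1e3).round(1),"y-angle",np.degrees(np.arctan2(M[1,1],M[0,1])).round(1),"F",np.round(s["ft_force"],1),"w",round(s["width"]*1e3,1),"grip",round(s["grip_force"],1),"j6",round(s["joint_pos"][5],2))
for a in sys.argv[1:]:
    n,z=a.split(",");q=np.array([*O[n],float(z)])/1e3
    d=M.T@(q-p)/.3;print(a,"shift units",d.round(4),"min rows",round(np.linalg.norm(q-p)/.0417,1))
E
python3 -m handwheel '[0.25,0,0,0,-0.0396,0.25,0,0,0,-0.0396,0.25,0,0,0,-0.0396,0.25,0,0,0,-0.0396,0.25,0,0,0,-0.0396,0.25,0,0,0,-0.0396,0.25,0,0,0,-0.0396,0.25,0,0,0,-0.0396,0.25,0,0,0,-0.0396,0.25,0,0,0,-0.0396,0.25,0,0,0,-0.0396,0.25,0,0,0,0]' 40; python3 go.py mid,200 o76,150
```

```text
time_s: 1.1
tcp_pos: [0.2285, -0.5272, 0.2306]
tool_rot: [-1.978, -2.44, -0.001]
ft_force: [0.3, -0.1, -0.4]
width: 0.0644
grip_force: 0.0
t 1.1 tcp mm [ 228.5 -527.2  230.6] y-angle 11.9 F [ 0.3 -0.1 -0.4] w 64.4 grip 0.0 j6 -1.52
mid,200 shift units [1.9269 0.9921 0.1045] min rows 15.6
o76,150 shift units [2.6063 1.2425 0.2721] min rows 20.9
```

```bash
python3 -m handwheel '[0.25,0.096,0.05,0,0,0.25,0.096,0.05,0,0,0.25,0.096,0.05,0,0,0.25,0.096,0.05,0,0,0.25,0.096,0.05,0,0,0.25,0.096,0.05,0,0,0.25,0.096,0.05,0,0,0.25,0.096,0.05,0,0,0.25,0.096,0.05,0,0,0.25,0.096,0.05,0,0]' 40; python3 -m handwheel '[0.25,0.096,0.05,0,0,0.25,0.096,0.05,0,0,0.25,0.096,0.05,0,0,0.25,0.096,0.05,0,0,0.25,0.096,0.05,0,0,0.25,0.096,0.05,0,0,0.25,0.096,0.05,0,0,0.25,0.096,0.05,0,0,0.25,0.096,0.05,0,0,0.25,0.096,0.05,0,0]'; python3 go.py o76,130
```

```text
time_s: 1.93
tcp_pos: [0.3162, -0.2133, 0.2311]
tool_rot: [-1.986, -2.434, -0.0]
ft_force: [-0.3, 0.7, 0.7]
width: 0.0639
grip_force: 0.0
time_s: 2.77
tcp_pos: [0.404, 0.0994, 0.2312]
tool_rot: [1.984, 2.435, 0.0]
ft_force: [0.6, 0.1, 0.9]
width: 0.0642
grip_force: 0.0
t 2.77 tcp mm [404.   99.4 231.2] y-angle 11.6 F [0.6 0.1 0.9] w 64.2 grip 0.0 j6 -0.17
o76,130 shift units [0.6856 0.2342 0.3373] min rows 5.7
```

```bash
python3 -m handwheel '[0.25,0.0857,0.0293,0.04,0,0.25,0.0857,0.0293,0.04,0,0.25,0.0857,0.0293,0.04,0,0.25,0.0857,0.0293,0.04,0,0.25,0.0857,0.0293,0.04,0,0.25,0.0857,0.0293,0.04,0,0.25,0.0857,0.0293,0.04,0,0.25,0.0857,0.0293,0.04,0,0.25,0,0,0,0]'; python3 go.py o76,24
python3 - <<'E'
from h import *
from plant import r
for n in("side","top"):
    c=r.read_camera(n);u,v=proj(c,[.431,.315,.08])[0].astype(int);f=c["frame"][max(v-75,0):v+75,u-100:u+100];cv2.imwrite(f"pics/g1_{n}.png",f)
a,b=[cv2.imread(f"pics/g1_{n}.png") for n in("side","top")]
cv2.imwrite("pics/g1.png",cv2.resize(np.vstack([a,b]),None,fx=2,fy=2)[:600])
E
```

```text
time_s: 3.52
tcp_pos: [0.4293, 0.3164, 0.1324]
tool_rot: [-1.979, -2.436, 0.004]
ft_force: [0.4, -0.2, 0.1]
width: 0.0641
grip_force: 0.0
t 3.52 tcp mm [429.3 316.4 132.4] y-angle 11.8 F [ 0.4 -0.2  0.1] w 64.1 grip 0.0 j6 0.26
o76,24 shift units [-0.0062  0.0071  0.3614] min rows 2.6
```

View pics/g1.png

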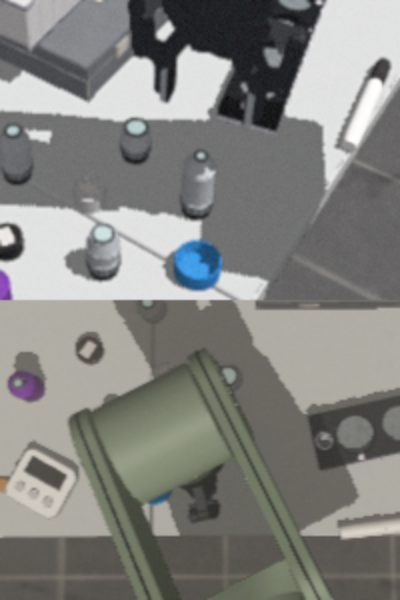

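The side crop shows the jaws straddling the 76 mm objective, one tip at (165,95) and the other near (270,55), with the lens at (200,155). In the top view the arm hides it. I'll check by projecting, then go down.

```bash
python3 - <<'E'
from h import *
c=pickle.load(open("c0.pkl","rb"))["side"]
p0=proj(c,[.431,.315,.08])[0].astype(int)
for p in([.4293+.031,.3164+.007,.14],[.4293-.031,.3164-.007,.14],[.4313,.315,.076]): print((proj(c,p)[0]-p0+[100,75])*2)
E
python3 -m handwheel '[0.25,-0.0062,0.007,0.06,0,0.25,0,0,0.07,0,0.25,0,0,0.07,0,0.25,0,0,0.07,0,0.25,0,0,0.06,0,0.25,0,0,0.03,0,0.25,0,0,0,0]'; python3 go.py o76,24
```

```text
[171.31432804  93.95386896]
[245.07035176 114.20135878]
[201.1736508  153.09859184]
time_s: 4.2
tcp_pos: [0.4317, 0.3101, 0.0257]
tool_rot: [-1.983, -2.435, 0.006]
ft_force: [-0.7, -0.6, -0.4]
width: 0.0644
grip_force: 0.0
t 4.2 tcp mm [431.7 310.1  25.7] y-angle 11.7 F [-0.7 -0.6 -0.4] w 64.4 grip 0.0 j6 0.26
o76,24 shift units [0.0161 0.0021 0.0055] min rows 0.1
```

```bash
python3 -m handwheel '[0.25,0.014,0.002,0.006,0,0.25,0,0,0,0]'; python3 go.py o76,24;  python3 -c "
from plant import r
from scipy.spatial.transform import Rotation as R
print(R.from_rotvec(r.state()['tool_rot']).as_matrix().round(4))"
```

```text
time_s: 4.37
tcp_pos: [0.4341, 0.3169, 0.0268]
tool_rot: [1.981, 2.437, 0.004]
ft_force: [0.8, -0.7, 0.1]
width: 0.0638
grip_force: 0.0
t 4.37 tcp mm [434.1 316.9  26.8] y-angle 11.8 F [ 0.8 -0.7  0.1] w 63.8 grip 0.0 j6 0.26
o76,24 shift units [-0.0044 -0.0106  0.0094] min rows 0.1
[[-0.2043  0.9789  0.0024]
 [ 0.9789  0.2043  0.0015]
 [ 0.001   0.0027 -1.    ]]
```

```bash
for i in 1 2 3 4; do python3 -m handwheel '[0.25,0,0,0,0]' | grep tcp_pos; done
```

```text
tcp_pos: [0.4342, 0.3169, 0.027]
tcp_pos: [0.4339, 0.3168, 0.0268]
tcp_pos: [0.4336, 0.3166, 0.0265]
tcp_pos: [0.4333, 0.3165, 0.0261]
```

```bash
python3 -m handwheel '[0.25,-0.003,-0.006,0.005,0,0.4,0,0,0,0,0.5,0,0,0,0,0.6,0,0,0,0,0.65,0,0,0,0,0.7,0,0,0,0,0.75,0,0,0,0,0.8,0,0,0,0,0.8,0,0,0,0]' 40; python3 go.py o76,24
```

```text
time_s: 5.45
tcp_pos: [0.4316, 0.315, 0.0241]
tool_rot: [1.981, 2.438, 0.001]
ft_force: [1.2, 0.7, 0.9]
width: 0.029
grip_force: 39.5
t 5.45 tcp mm [431.6 315.   24.1] y-angle 11.8 F [1.2 0.7 0.9] w 29.0 grip 39.5 j6 0.26
o76,24 shift units [ 0.     -0.0009  0.0003] min rows 0.0
```

```bash
python3 -m handwheel '[0.8,0,0,-0.02,0,0.8,0,0,-0.05,0,0.8,0,0,-0.07,0,0.8,0,0,-0.07,0,0.8,0,0,-0.07,0,0.8,0,0,-0.05,0,0.8,0,0,-0.02,0,0.8,0,0,0,0]'; python3 go.py w76,32
```

```text
time_s: 6.12
tcp_pos: [0.4323, 0.3155, 0.1308]
tool_rot: [1.98, 2.438, 0.005]
ft_force: [-0.0, -0.1, -1.1]
width: 0.0292
grip_force: 39.6
t 6.12 tcp mm [432.3 315.5 130.8] y-angle 11.8 F [-0.  -0.1 -1.1] w 29.2 grip 39.6 j6 0.26
w76,32 shift units [-0.5522 -0.0497  0.3287] min rows 4.6
```

```bash
python3 -m handwheel '[0.8,-0.04,-0.004,0,0,0.8,-0.08,-0.007,0,0,0.8,-0.1,-0.009,0,0,0.8,-0.1,-0.009,0,0,0.8,-0.1,-0.009,0,0,0.8,-0.08,-0.007,0,0,0.8,-0.052,-0.005,0,0,0.8,0,0,0,0,0.8,0,0,0,0]'; python3 go.py w76,32
```

```text
time_s: 6.87
tcp_pos: [0.4493, 0.1486, 0.1274]
tool_rot: [-1.982, -2.434, 0.004]
ft_force: [0.3, -0.1, -1.7]
width: 0.0289
grip_force: 39.7
t 6.87 tcp mm [449.3 148.6 127.4] y-angle 11.7 F [ 0.3 -0.1 -1.7] w 28.9 grip 39.7 j6 -0.07
w76,32 shift units [0.0044 0.0112 0.3181] min rows 2.3
```

```bash
python3 -m handwheel '[0.8,0.003,0.006,0.04,0,0.8,0,0,0.06,0,0.8,0,0,0.06,0,0.8,0,0,0.06,0,0.8,0,0,0.03,0,0.8,0,0,0,0,0.8,0,0,0,0]'; python3 go.py w76,32
python3 - <<'E'
from h import *
from plant import r
c=r.read_camera("side");u,v=proj(c,[.452,.150,.05])[0].astype(int);cv2.imwrite("pics/p1.png",cv2.resize(c["frame"][v-60:v+60,u-80:u+80],None,fx=4,fy=4,interpolation=cv2.INTER_CUBIC))
print(u,v)
E
```

```text
time_s: 7.45
tcp_pos: [0.4514, 0.1515, 0.0534]
tool_rot: [-1.979, -2.438, 0.002]
ft_force: [-0.4, -0.1, -2.4]
width: 0.0292
grip_force: 39.7
t 7.45 tcp mm [451.4 151.5  53.4] y-angle 11.9 F [-0.4 -0.1 -2.4] w 29.2 grip 39.7 j6 -0.07
w76,32 shift units [-0.0037  0.0013  0.0713] min rows 0.5
403 238
```

View pics/p1.png

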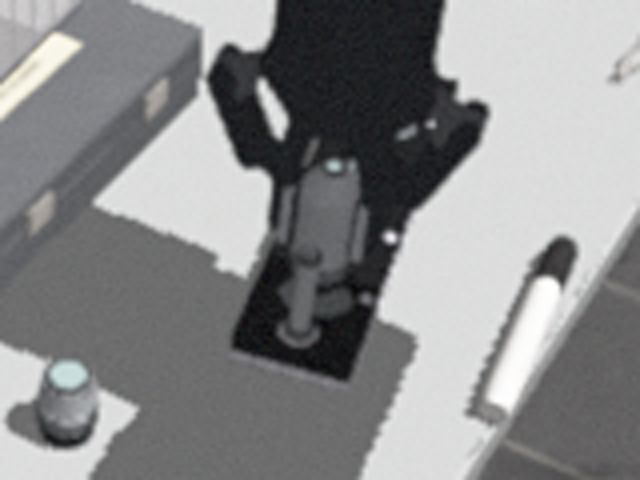

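The lens is at (335,165), with the foot above the felt of the end well at (320,300), behind the high post. It is aligned, so I'll lower it.

```bash
python3 -m handwheel '[0.8,0,0,0.02,0,0.8,0,0,0.02,0,0.8,0,0,0.015,0,0.8,0,0,0.007,0,0.8,0,0,0.003,0,0.8,0,0,0,0,0.8,0,0,0,0]'; python3 -m handwheel '[0.8,0,0,0.003,0,0.8,0,0,0,0]'; python3 go.py w76,32
```

```text
time_s: 8.08
tcp_pos: [0.4523, 0.151, 0.0345]
tool_rot: [1.981, 2.438, 0.0]
ft_force: [-1.0, 0.2, -2.2]
width: 0.029
grip_force: 39.7
time_s: 8.25
tcp_pos: [0.4523, 0.1511, 0.0337]
tool_rot: [1.981, 2.438, 0.0]
ft_force: [0.0, 0.0, -1.9]
width: 0.0293
grip_force: 39.7
t 8.25 tcp mm [452.3 151.1  33.7] y-angle 11.8 F [ 0.   0.  -1.9] w 29.3 grip 39.7 j6 -0.07
w76,32 shift units [-0.0016 -0.0015  0.0056] min rows 0.0
```

```bash
for i in 1 2 3; do python3 -m handwheel '[0.8,0,0,0.002,0,0.8,0,0,0,0]' | egrep 'tcp|ft'; done
```

```text
tcp_pos: [0.4522, 0.1511, 0.033]
ft_force: [-0.1, -1.0, -1.6]
tcp_pos: [0.4521, 0.1511, 0.0323]
ft_force: [-0.2, -0.1, -0.8]
tcp_pos: [0.4522, 0.1511, 0.0321]
ft_force: [-1.0, -0.2, 0.9]
```

```bash
python3 -m handwheel '[0.7,0,0,0,0,0.6,0,0,0,0,0.5,0,0,0,0,0.4,0,0,0,0,0.25,0,0,0,0,0.25,0,0,0,0,0.25,0,0,-0.02,0,0.25,0,0,-0.07,0,0.25,0,0,-0.1,0,0.25,0,0,-0.1,0,0.25,0,0,-0.07,0,0.25,0,0,-0.02,0]'; python3 go.py o64,130
```

```text
time_s: 9.75
tcp_pos: [0.4553, 0.1516, 0.1504]
tool_rot: [1.977, 2.434, 0.01]
ft_force: [0.4, 0.3, -0.2]
width: 0.064
grip_force: 0.0
t 9.75 tcp mm [455.3 151.6 150.4] y-angle 11.8 F [ 0.4  0.3 -0.2] w 64.0 grip 0.0 j6 -0.07
o64,130 shift units [0.6409 0.6096 0.0731] min rows 6.4
```

```bash
python3 -m handwheel '[0.25,0.08,0.02,0,0,0.25,0.11,0.02,0,0,0.25,0.11,0.04,0,0,0.25,0.11,0.06,0,0,0.25,0.11,0.08,0,0,0.25,0.07,0.1,0,0,0.25,0.05,0.1,0,0,0.25,0,0.1,0.03,0,0.25,0,0.06,0.03,0,0.25,0,0.03,0.013,0,0.25,0,0,0,0,0.25,0,0,0,0]'; python3 go.py o64,20
```

```text
time_s: 10.75
tcp_pos: [0.5907, 0.3758, 0.1224]
tool_rot: [-1.98, -2.437, 0.005]
ft_force: [0.3, 0.1, -0.2]
width: 0.0639
grip_force: 0.0
t 10.75 tcp mm [590.7 375.8 122.4] y-angle 11.8 F [ 0.3  0.1 -0.2] w 63.9 grip 0.0 j6 0.24
o64,20 shift units [0.0022 0.0161 0.3413] min rows 2.5
```

```bash
python3 -m handwheel '[0.25,0.002,0.01,0.05,0,0.25,0,0,0.08,0,0.25,0,0,0.08,0,0.25,0,0,0.06,0,0.25,0,0,0.03,0,0.25,0,0,0.015,0,0.25,0,0,0,0,0.25,0,0,0,0]'; python3 go.py o64,20
```

```text
time_s: 11.42
tcp_pos: [0.5953, 0.378, 0.0305]
tool_rot: [1.98, 2.438, 0.002]
ft_force: [-0.9, 0.4, -0.2]
width: 0.064
grip_force: 0.0
t 11.42 tcp mm [595.3 378.   30.5] y-angle 11.8 F [-0.9  0.4 -0.2] w 64.0 grip 0.0 j6 0.24
o64,20 shift units [-0.0023 -0.0014  0.0351] min rows 0.3
```

```bash
python3 -m handwheel '[0.25,-0.002,0,0.025,0,0.25,0,0,0.01,0,0.4,0,0,0,0,0.5,0,0,0,0,0.6,0,0,0,0,0.65,0,0,0,0,0.7,0,0,0,0,0.75,0,0,0,0,0.8,0,0,0,0,0.8,0,0,0,0]' 40; python3 go.py; python3 -m handwheel '[0.8,0,0,-0.02,0,0.8,0,0,-0.05,0,0.8,0,0,-0.08,0,0.8,0,0,-0.1,0,0.8,0,0,-0.09,0,0.8,0,0,-0.05,0,0.8,0,0,-0.02,0,0.8,0,0,0,0]'; python3 go.py w64,28
```

```text
time_s: 12.25
tcp_pos: [0.5954, 0.3773, 0.0194]
tool_rot: [1.98, 2.438, 0.002]
ft_force: [0.5, -0.8, 1.6]
width: 0.0291
grip_force: 39.7
t 12.25 tcp mm [595.4 377.3  19.4] y-angle 11.8 F [ 0.5 -0.8  1.6] w 29.1 grip 39.7 j6 0.24
time_s: 12.92
tcp_pos: [0.5962, 0.3778, 0.1453]
tool_rot: [1.979, 2.437, 0.007]
ft_force: [-0.6, 0.9, -1.5]
width: 0.029
grip_force: 39.6
t 12.92 tcp mm [596.2 377.8 145.3] y-angle 11.8 F [-0.6  0.9 -1.5] w 29.0 grip 39.6 j6 0.24
w64,28 shift units [-0.8188 -0.6279  0.3869] min rows 7.9
```

```bash
python3 -m handwheel '[0.8,0,-0.04,0,0,0.8,0,-0.08,0,0,0.8,0,-0.1,0,0,0.8,-0.04,-0.1,0,0,0.8,-0.08,-0.09,0,0,0.8,-0.1,-0.08,0,0,0.8,-0.11,-0.06,0,0,0.8,-0.11,-0.05,0,0,0.8,-0.11,-0.028,0,0,0.8,-0.11,0,0,0,0.8,-0.1,0,0,0,0.8,-0.059,0,0,0]'; python3 -m handwheel '[0.8,0,0,0.04,0,0.8,0,0,0.06,0,0.8,0,0,0.08,0,0.8,0,0,0.06,0,0.8,0,0,0.03,0,0.8,0,0,0,0,0.8,0,0,0,0]'; python3 go.py w64,28
```

```text
time_s: 13.92
tcp_pos: [0.4594, 0.0953, 0.1404]
tool_rot: [-1.982, -2.435, 0.005]
ft_force: [-0.3, 0.8, -1.7]
width: 0.0291
grip_force: 39.8
time_s: 14.5
tcp_pos: [0.4598, 0.098, 0.0601]
tool_rot: [-1.979, -2.437, 0.003]
ft_force: [0.3, 0.4, -1.8]
width: 0.029
grip_force: 39.8
t 14.5 tcp mm [459.8  98.   60.1] y-angle 11.8 F [ 0.3  0.4 -1.8] w 29.0 grip 39.8 j6 -0.18
w64,28 shift units [0.0011 0.0103 0.1068] min rows 0.8
```

```bash
python3 -m handwheel '[0.8,0,0.004,0.03,0,0.8,0,0,0.02,0,0.8,0,0,0.01,0,0.8,0,0,0,0,0.8,0,0,0,0,0.8,0,0,0,0]'; python3 go.py w64,28
```

```text
time_s: 15.0
tcp_pos: [0.4623, 0.0983, 0.0432]
tool_rot: [1.98, 2.438, 0.001]
ft_force: [0.7, -0.1, -1.5]
width: 0.0291
grip_force: 39.8
t 15.0 tcp mm [462.3  98.3  43.2] y-angle 11.8 F [ 0.7 -0.1 -1.5] w 29.1 grip 39.8 j6 -0.18
w64,28 shift units [0.0021 0.0017 0.0506] min rows 0.4
```

```bash
python3 -m handwheel '[0.8,0.002,0.001,0.02,0,0.8,0,0,0.015,0,0.8,0,0,0.007,0,0.8,0,0,0,0,0.8,0,0,0,0]'|egrep 'tcp|ft'; for i in 1 2 3; do python3 -m handwheel '[0.8,0,0,0.002,0,0.8,0,0,0,0]' | egrep 'tcp|ft'; done
```

```text
tcp_pos: [0.4618, 0.0989, 0.0299]
ft_force: [0.5, 0.3, -1.4]
tcp_pos: [0.4623, 0.0989, 0.0297]
ft_force: [-0.7, -0.3, -1.2]
tcp_pos: [0.4623, 0.0989, 0.0291]
ft_force: [0.2, -0.1, -1.0]
tcp_pos: [0.4622, 0.0989, 0.0285]
ft_force: [-0.6, 0.0, -1.2]
```

```bash
for i in 1 2 3; do python3 -m handwheel '[0.8,0,0,0.002,0,0.8,0,0,0,0]' | egrep 'tcp|ft'; done
```

```text
tcp_pos: [0.4621, 0.0989, 0.0278]
ft_force: [-0.7, 0.3, -1.4]
tcp_pos: [0.4623, 0.0989, 0.0274]
ft_force: [0.2, -0.3, -0.7]
tcp_pos: [0.4623, 0.0989, 0.0274]
ft_force: [-2.2, -0.9, 4.4]
```

Contact. Release and rise, then go to the 52.

```bash
python3 -m handwheel '[0.7,0,0,0,0,0.6,0,0,0,0,0.5,0,0,0,0,0.4,0,0,0,0,0.25,0,0,0,0,0.25,0,0,0,0,0.25,0,0,-0.02,0,0.25,0,0,-0.07,0,0.25,0,0,-0.1,0,0.25,0,0,-0.1,0,0.25,0,0,-0.07,0,0.25,0,0,-0.02,0]'; python3 go.py o52,130
```

```text
time_s: 17.42
tcp_pos: [0.4653, 0.0991, 0.1453]
tool_rot: [1.976, 2.434, 0.009]
ft_force: [0.3, 0.1, 1.0]
width: 0.0638
grip_force: 0.0
t 17.42 tcp mm [465.3  99.1 145.3] y-angle 11.8 F [0.3 0.1 1. ] w 63.8 grip 0.0 j6 -0.18
o52,130 shift units [1.0399 0.2175 0.0511] min rows 7.7
```

```bash
python3 -m handwheel '[0.25,0.06,0.01,0,0,0.25,0.1,0.02,0,0,0.25,0.12,0.03,0,0,0.25,0.12,0.03,0,0,0.25,0.12,0.03,0,0,0.25,0.12,0.03,0,0,0.25,0.12,0.03,0,0,0.25,0.12,0.02,0,0,0.25,0.1,0.016,0,0,0.25,0.06,0.01,0.05,0,0.25,0,0,0.06,0,0.25,0,0,0.03,0]'; python3 -m handwheel '[0.25,0,0,0.04,0,0.25,0,0,0.07,0,0.25,0,0,0.07,0,0.25,0,0,0.03,0,0.25,0,0,0,0,0.25,0,0,0,0,0.25,0,0,0,0]';python3 go.py o52,17
```

```text
time_s: 18.42
tcp_pos: [0.4625, 0.4184, 0.0955]
tool_rot: [-1.977, -2.44, 0.007]
ft_force: [-0.4, -0.1, -1.2]
width: 0.064
grip_force: 0.0
time_s: 19.0
tcp_pos: [0.4657, 0.4184, 0.037]
tool_rot: [1.981, 2.437, 0.003]
ft_force: [0.6, 0.5, 0.5]
width: 0.0646
grip_force: 0.0
t 19.0 tcp mm [465.7 418.4  37. ] y-angle 11.8 F [0.6 0.5 0.5] w 64.6 grip 0.0 j6 0.39
o52,17 shift units [-0.0018 -0.0019  0.0666] min rows 0.5
```

```bash
python3 -m handwheel '[0.25,-0.001,0,0.03,0,0.25,0,0,0.02,0,0.25,0,0,0.012,0,0.4,0,0,0,0,0.5,0,0,0,0,0.6,0,0,0,0,0.65,0,0,0,0,0.7,0,0,0,0,0.75,0,0,0,0,0.8,0,0,0,0,0.8,0,0,0,0]' 40; python3 go.py; python3 -m handwheel '[0.8,0,0,-0.02,0,0.8,0,0,-0.05,0,0.8,0,0,-0.08,0,0.8,0,0,-0.1,0,0.8,0,0,-0.09,0,0.8,0,0,-0.05,0,0.8,0,0,-0.02,0,0.8,0,0,0,0]'; python3 go.py w52,25
```

```text
time_s: 19.92
tcp_pos: [0.4652, 0.4182, 0.0177]
tool_rot: [1.98, 2.438, 0.002]
ft_force: [1.0, -0.2, 1.9]
width: 0.0285
grip_force: 39.8
t 19.92 tcp mm [465.2 418.2  17.7] y-angle 11.8 F [ 1.  -0.2  1.9] w 28.5 grip 39.8 j6 0.39
time_s: 20.58
tcp_pos: [0.4653, 0.4184, 0.1419]
tool_rot: [1.98, 2.438, 0.005]
ft_force: [-0.4, 0.6, -1.7]
width: 0.0285
grip_force: 39.7
t 20.58 tcp mm [465.3 418.4 141.9] y-angle 11.8 F [-0.4  0.6 -1.7] w 28.5 grip 39.7 j6 0.39
w52,25 shift units [-1.2158 -0.2281  0.3877] min rows 9.3
```

```bash
python3 -m handwheel '[0.8,-0.06,-0.01,0,0,0.8,-0.11,-0.02,0,0,0.8,-0.12,-0.025,0,0,0.8,-0.12,-0.025,0,0,0.8,-0.12,-0.025,0,0,0.8,-0.12,-0.025,0,0,0.8,-0.12,-0.025,0,0,0.8,-0.12,-0.025,0,0,0.8,-0.12,-0.02,0,0,0.8,-0.11,-0.018,0,0,0.8,-0.096,-0.01,0,0,0.8,0,0,0,0]'; python3 -m handwheel '[0.8,0,0,0.04,0,0.8,0,0,0.07,0,0.8,0,0,0.08,0,0.8,0,0,0.07,0,0.8,0,0,0.04,0,0.8,0,0,0.02,0,0.8,0,0,0,0,0.8,0,0,0,0,0.8,0,0,0,0]'; python3 go.py w52,25
```

```text
time_s: 21.58
tcp_pos: [0.4713, 0.0423, 0.1382]
tool_rot: [-1.986, -2.432, 0.006]
ft_force: [0.3, 0.7, -1.7]
width: 0.0283
grip_force: 39.7
time_s: 22.33
tcp_pos: [0.4731, 0.047, 0.0447]
tool_rot: [1.98, 2.438, 0.001]
ft_force: [0.2, -0.5, -1.1]
width: 0.0286
grip_force: 39.8
t 22.33 tcp mm [473.1  47.   44.7] y-angle 11.8 F [ 0.2 -0.5 -1.1] w 28.6 grip 39.8 j6 -0.29
w52,25 shift units [0.0019 0.0012 0.0656] min rows 0.5
```

```bash
python3 -m handwheel '[0.8,0.002,0.001,0.02,0,0.8,0,0,0.02,0,0.8,0,0,0.01,0,0.8,0,0,0.003,0,0.8,0,0,0,0,0.8,0,0,0,0]'|egrep 'tcp|ft'; for i in 1 2 3 4; do python3 -m handwheel '[0.8,0,0,0.002,0,0.8,0,0,0,0]' | egrep 'tcp|ft'; done
```

```text
tcp_pos: [0.4727, 0.0474, 0.0281]
ft_force: [0.2, 0.2, -2.3]
tcp_pos: [0.4728, 0.0474, 0.0277]
ft_force: [-0.0, 0.1, -1.3]
tcp_pos: [0.4727, 0.0474, 0.027]
ft_force: [-0.5, -0.6, -1.9]
tcp_pos: [0.4726, 0.0474, 0.0263]
ft_force: [-0.7, 0.6, -0.8]
tcp_pos: [0.4726, 0.0475, 0.0257]
ft_force: [-0.3, 0.6, -1.5]
```

```bash
for i in 1 2; do python3 -m handwheel '[0.8,0,0,0.002,0,0.8,0,0,0,0]' | egrep 'tcp|ft'; done
```

```text
tcp_pos: [0.4727, 0.0474, 0.0256]
ft_force: [-2.0, -0.9, 4.1]
tcp_pos: [0.4727, 0.0474, 0.0255]
ft_force: [-3.4, 0.7, 8.6]
```

```bash
python3 -m handwheel '[0.7,0,0,-0.002,0,0.6,0,0,0,0,0.5,0,0,0,0,0.4,0,0,0,0,0.25,0,0,0,0,0.25,0,0,0,0,0.25,0,0,-0.02,0,0.25,0,0,-0.07,0,0.25,0,0,-0.1,0,0.25,0,0,-0.1,0,0.25,0,0,-0.07,0,0.25,0,0,-0.02,0]'; python3 go.py o40,100
```

```text
time_s: 24.83
tcp_pos: [0.4758, 0.0473, 0.1438]
tool_rot: [1.976, 2.433, 0.008]
ft_force: [0.4, 0.3, 0.6]
width: 0.0644
grip_force: 0.0
t 24.83 tcp mm [475.8  47.3 143.8] y-angle 11.8 F [0.4 0.3 0.6] w 64.4 grip 0.0 j6 -0.29
o40,100 shift units [0.7661 0.2928 0.1465] min rows 6.0
```

```bash
python3 -m handwheel '[0.25,0.05,0.01,0,0,0.25,0.09,0.02,0,0,0.25,0.12,0.03,0,0,0.25,0.12,0.04,0,0,0.25,0.12,0.05,0,0,0.25,0.12,0.05,0,0,0.25,0.09,0.05,0,0,0.25,0.056,0.04,0.05,0,0.25,0,0.012,0.08,0,0.25,0,0,0.08,0,0.25,0,0,0.06,0,0.25,0,0,0.03,0]'; python3 -m handwheel '[0.25,0,0,0.02,0,0.25,0,0,0,0,0.25,0,0,0,0,0.25,0,0,0,0]';python3 go.py o40,14.5
```

```text
time_s: 25.83
tcp_pos: [0.5112, 0.2901, 0.045]
tool_rot: [-1.978, -2.436, 0.01]
ft_force: [-1.6, 0.2, -0.6]
width: 0.0642
grip_force: 0.0
time_s: 26.17
tcp_pos: [0.5154, 0.2913, 0.0446]
tool_rot: [1.98, 2.437, 0.004]
ft_force: [0.6, -0.3, 0.9]
width: 0.0642
grip_force: 0.0
t 26.17 tcp mm [515.4 291.3  44.6] y-angle 11.8 F [ 0.6 -0.3  0.9] w 64.2 grip 0.0 j6 0.16
o40,14.5 shift units [-0.0032 -0.0024  0.1004] min rows 0.7
```

```bash
python3 -m handwheel '[0.25,-0.003,-0.001,0.04,0,0.25,0,0,0.03,0,0.25,0,0,0.015,0,0.25,0,0,0,0,0.25,0,0,0,0,0.25,0,0,0,0]';python3 go.py o40,14.5
```

```text
time_s: 26.67
tcp_pos: [0.5142, 0.2901, 0.0177]
tool_rot: [-1.981, -2.439, -0.0]
ft_force: [0.3, -0.8, 0.4]
width: 0.0642
grip_force: 0.0
t 26.67 tcp mm [514.2 290.1  17.7] y-angle 11.8 F [ 0.3 -0.8  0.4] w 64.2 grip 0.0 j6 0.16
o40,14.5 shift units [-0.0001  0.0027  0.0105] min rows 0.1
```

```bash
python3 -m handwheel '[0.25,0,0.001,0.008,0,0.25,0,0,0,0,0.4,0,0,0,0,0.5,0,0,0,0,0.6,0,0,0,0,0.65,0,0,0,0,0.7,0,0,0,0,0.75,0,0,0,0,0.8,0,0,0,0,0.8,0,0,0,0]' 40; python3 go.py; python3 -m handwheel '[0.8,0,0,-0.02,0,0.8,0,0,-0.05,0,0.8,0,0,-0.08,0,0.8,0,0,-0.1,0,0.8,0,0,-0.09,0,0.8,0,0,-0.05,0,0.8,0,0,-0.03,0,0.8,0,0,0,0]'; python3 go.py w40,23
```

```text
time_s: 27.5
tcp_pos: [0.5149, 0.2903, 0.0158]
tool_rot: [1.98, 2.438, 0.002]
ft_force: [-0.4, -0.2, 3.5]
width: 0.0277
grip_force: 39.4
t 27.5 tcp mm [514.9 290.3  15.8] y-angle 11.8 F [-0.4 -0.2  3.5] w 27.7 grip 39.4 j6 0.16
time_s: 28.17
tcp_pos: [0.5154, 0.2905, 0.1434]
tool_rot: [1.979, 2.437, 0.005]
ft_force: [0.5, -0.1, -2.6]
width: 0.0277
grip_force: 39.6
t 28.17 tcp mm [515.4 290.5 143.4] y-angle 11.8 F [ 0.5 -0.1 -2.6] w 27.7 grip 39.6 j6 0.16
w40,23 shift units [-0.9379 -0.3043  0.3998] min rows 7.7
```

```bash
python3 -m handwheel '[0.8,-0.05,-0.03,0,0,0.8,-0.09,-0.05,0,0,0.8,-0.11,-0.06,0,0,0.8,-0.11,-0.06,0,0,0.8,-0.11,-0.05,0,0,0.8,-0.11,-0.03,0,0,0.8,-0.11,-0.02,0,0,0.8,-0.11,-0.005,0,0,0.8,-0.09,0,0,0,0.8,-0.048,0,0,0,0.8,0,0,0,0]'; python3 -m handwheel '[0.8,0,0,0.04,0,0.8,0,0,0.07,0,0.8,0,0,0.08,0,0.8,0,0,0.07,0,0.8,0,0,0.04,0,0.8,0,0,0.02,0,0.8,0,0,0,0,0.8,0,0,0,0,0.8,0,0,0,0]'; python3 go.py w40,23.8
python3 - <<'E'
from h import *
from plant import r
c=r.read_camera("side");u,v=proj(c,[.475,.06,.05])[0].astype(int);cv2.imwrite("pics/p4.png",cv2.resize(c["frame"][v-60:v+60,u-80:u+80],None,fx=4,fy=4,interpolation=cv2.INTER_CUBIC))
E
```

```text
time_s: 29.08
tcp_pos: [0.4817, -0.0068, 0.1396]
tool_rot: [-1.984, -2.433, 0.004]
ft_force: [0.7, -0.3, -1.5]
width: 0.028
grip_force: 39.7
time_s: 29.83
tcp_pos: [0.4832, -0.0039, 0.046]
tool_rot: [1.979, 2.438, 0.001]
ft_force: [0.8, -0.3, -1.0]
width: 0.0278
grip_force: 39.7
t 29.83 tcp mm [483.2  -3.9  46. ] y-angle 11.9 F [ 0.8 -0.3 -1. ] w 27.8 grip 39.7 j6 -0.39
w40,23.8 shift units [0.0011 0.0034 0.0739] min rows 0.5
```

View pics/p4.png

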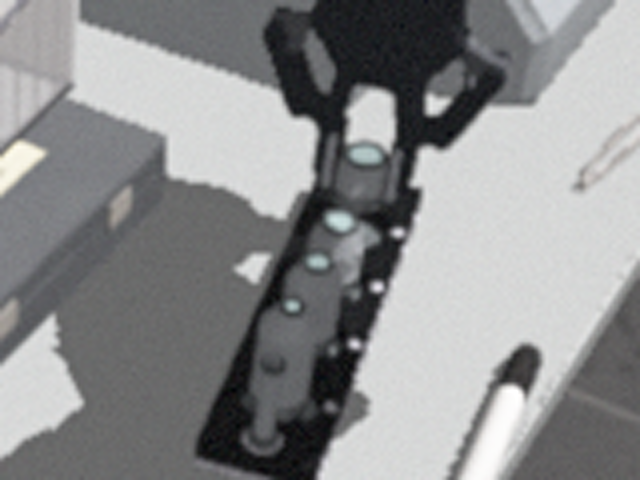

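The 76, 64 and 52 stand upright with lenses at (292,307), (318,262) and (340,222). The 40 hangs upright at (365,155) over the last well. Lowering it.

```bash
python3 -m handwheel '[0.8,0.001,0.002,0.02,0,0.8,0,0,0.02,0,0.8,0,0,0.015,0,0.8,0,0,0.008,0,0.8,0,0,0,0,0.8,0,0,0,0]'|egrep 'tcp|ft'; for i in 1 2 3; do python3 -m handwheel '[0.8,0,0,0.002,0,0.8,0,0,0,0]' | egrep 'tcp|ft'; done
```

```text
tcp_pos: [0.4828, -0.0037, 0.026]
ft_force: [-0.2, 0.6, -1.1]
tcp_pos: [0.4832, -0.0037, 0.0259]
ft_force: [-0.6, -0.2, -1.7]
tcp_pos: [0.4832, -0.0037, 0.0253]
ft_force: [-0.5, -0.1, -1.3]
tcp_pos: [0.4831, -0.0037, 0.0246]
ft_force: [-0.1, -0.1, -1.3]
```

```bash
for i in 1 2 3; do python3 -m handwheel '[0.8,0,0,0.0015,0,0.8,0,0,0,0]' | egrep 'tcp|ft'; done
```

```text
tcp_pos: [0.483, -0.0037, 0.0241]
ft_force: [-0.4, -0.5, -2.0]
tcp_pos: [0.4832, -0.0037, 0.0238]
ft_force: [-1.3, 0.6, -0.3]
tcp_pos: [0.4831, -0.0037, 0.0238]
ft_force: [-1.8, 0.0, 4.7]
```

```bash
python3 -m handwheel '[0.7,0,0,-0.001,0,0.6,0,0,0,0,0.5,0,0,0,0,0.4,0,0,0,0,0.25,0,0,0,0,0.25,0,0,0,0,0.25,0,0,-0.02,0,0.25,0,0,-0.07,0,0.25,0,0,-0.1,0,0.25,0,0,-0.12,0,0.25,0,0,-0.12,0,0.25,0,0,-0.1,0]'; python3 -m handwheel '[0.25,0,-0.05,-0.05,0,0.25,-0.02,-0.08,0,0,0.25,-0.05,-0.1,0,0,0.25,-0.05,-0.1,0,0,0.25,-0.1,-0.05,0,0,0.25,-0.1,-0.05,0,0,0.25,-0.08,-0.05,0,0,0.25,0,0,0,0,0.25,0,0,0,0]'; python3 go.py
python3 - <<'E'
from h import *
from plant import r
S=r.read_camera("side");u,v=proj(S,[.47,.07,.03])[0].astype(int)
cv2.imwrite("pics/f_s.png",cv2.resize(S["frame"][v-60:v+60,u-80:u+80],None,fx=5,fy=5,interpolation=cv2.INTER_CUBIC))
T=r.read_camera("top");cv2.imwrite("pics/f_t.png",cv2.resize(T["frame"][200:360,180:460],None,fx=2.8,fy=2.8,interpolation=cv2.INTER_CUBIC))
W=cloud(T)
for n,q in(("76",(452,150.5)),("64",(462.7,99)),("52",(473.4,47.6)),("40",(484.2,-3.4))):
    h=float(n)/1e3+.008
    for nm,c in(("T",T),("S",S)):
        u,v=proj(c,[q[0]/1e3,q[1]/1e3,h])[0].astype(int)
        w=cloud(c)[v-8:v+9,u-8:u+9].reshape(-1,3);w=w[(w[:,2]<h+.012)&(w[:,2]>.03)]
        if len(w): w=w[w[:,2]>w[:,2].max()-.005];print(n,nm,(w.mean(0)*1e3).round(1),len(w),(np.percentile(w[:,2],90)*1e3).round(1))
E
```

```text
time_s: 32.38
tcp_pos: [0.4835, -0.0038, 0.1855]
tool_rot: [1.979, 2.437, 0.002]
ft_force: [0.4, -0.9, -0.1]
width: 0.0643
grip_force: 0.0
time_s: 33.13
tcp_pos: [0.3664, -0.1516, 0.198]
tool_rot: [1.985, 2.434, 0.001]
ft_force: [-0.1, 0.8, 0.3]
width: 0.064
grip_force: 0.0
t 33.13 tcp mm [ 366.4 -151.6  198. ] y-angle 11.6 F [-0.1  0.8  0.3] w 64.0 grip 0.0 j6 -0.81
76 T [453.2 148.5  85.9] 11 86.8
76 S [450.6 153.9  81.7] 34 83.3
64 T [461.9  98.9  74. ] 18 75.3
64 S [461.1 101.4  69.7] 46 71.1
52 T [472.6  43.7  61. ] 34 62.4
52 S [471.5  50.6  57.7] 55 59.1
40 T [481.4  -2.7  50.6] 20 52.1
40 S [477.4  42.   57.8] 4 58.8
```

View pics/f_s.png

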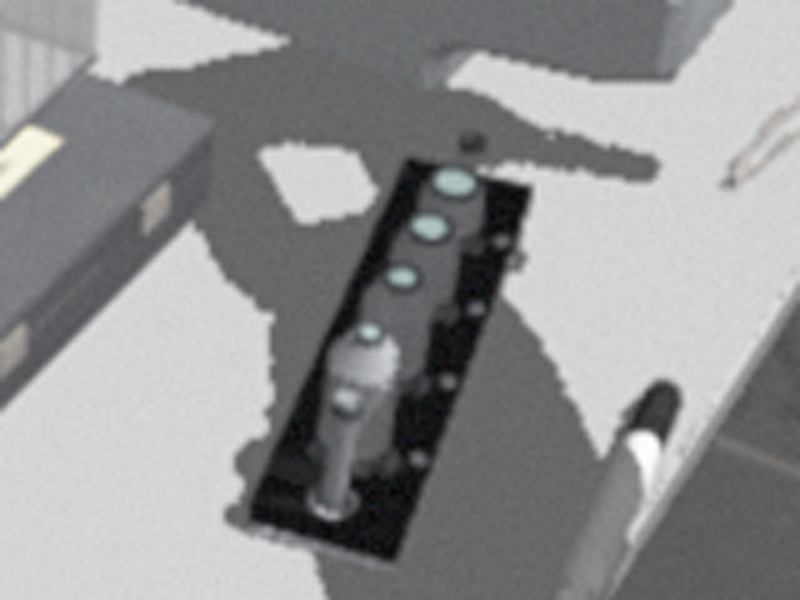

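View pics/f_t.png

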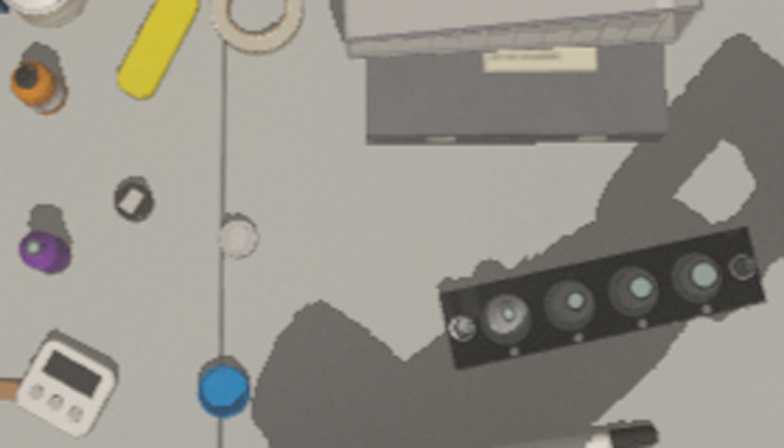

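All four stand upright in their wells: from the side, lenses at (370,332), (403,277), (431,227) and (456,182). Their tops rise from about 48 to 84 mm towards the high post, and the bystanders have not moved.

```bash
python3 -c "
from plant import r
print(r.job_done())"
```

```text
the job is handed in; nothing more can be done
None
```

I handed the job in at about 33 s: all four objectives stand upright in their wells, rising 40, 52, 64, 76 mm from the low post to the high post, with the mounts, cap and look-alikes left where they were.

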